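Seat the change tray in the pay stand

TASK

Put the change tray back into the pay stand: set it down on the stand's wooden deck between the guide rails, upright grip on the side away from the hood, and slide it under the hood until it drops into the recess, then push it down until it is fully home with its rim level with the deck, and let go. Work gently, feeling your way and never pushing the tray hard against the stand, and leave the other things on the counter where they are.

Things in the scene. Friction and masses are not known exactly. Their poses are not given: they have to be found in the camera images.
- tray: Flat aluminium change tray, 120 mm long (x), 90 mm wide (y), floor 3 mm thick, rim 8 mm high, 0.15 to 0.3 kg. On its floor stands a light-wood upright grip, its middle 30 mm from the tray's middle towards -x: 14 mm thick (x), 36 mm wide (y), top 53 mm above the underside. Origin: centre of the underside, z up. Starts flat on the counter.
- stand: Fixed pay stand, 320 x 150 mm. Origin on the counter under the recess; x: the direction the tray is slid, towards the hood; z up. On its plinth sits a deck unit (deck, rails, recess, hood), clamped up to 15 mm either way along x from the numbers and points given here: this shift is not measured, feel for it. The force between tray and stand must never pass 50 N.
- deck_end (a point): Nominal middle of the edge where the deck ends and the recess begins, 62 mm before the stand's origin, 30 mm above the counter. The wooden deck reaches from here 146 mm back (-x). Rails 12 mm above the deck on both sides: 98 mm apart from 48 mm before this edge to the back stop, flaring out to over 105 mm farther back. A tray on the deck has its underside at 30 mm.
- recess (a point): Nominal middle of the recess floor, 22 mm above the counter, 8 mm below the deck. Recess 124 mm long, 98 mm wide. A black seat plate in it starts 4 mm below the deck: the tray, once wholly over the recess, drops onto it (underside at 26 mm). The plate is stiff: pressed with about 6 N more than the tray's weight it sinks 4 mm to the floor (underside at 22 mm: fully home) and stays.
- hood (a point): Nominal middle of the hood's top, 64 mm above the counter. The hood is 41 mm long (x), 118 mm wide, its underside 56 mm above the counter; its edge facing -x lies 35 mm beyond the recess's middle. Under it, at the recess's far end (62 mm beyond the middle), an upright back stop reaches from the recess floor to the hood and stops the tray.
- terminal: Bystander: black card terminal lying flat, 165 by 78 by 24 mm. Origin: centre of its underside.
- dish: Bystander: round ceramic plate, 120 mm across, 25 mm high. Origin: centre of its underside.
- jar: Bystander: amber jar, 72 mm across, 100 mm high. Origin: centre of its underside.
- bottle: Bystander: glass bottle, 72 mm across, 200 mm high. Origin: centre of its underside.
Things that resemble listed ones, but are neither listed nor needed, are in the scene too. Leave any purple look-alike of the tray alone.

How it is judged (in metres and radians):
On the way:
1. the tray stands flat on the deck between the rails, not yet in the recess (x of tray in the frame of stand between -0.23 and -0.05 m and y of tray in the frame of stand between -0.02 and 0.02 m and z of tray in the frame of stand between 0.028 and 0.033 m and angle between tray's own z axis and vertical below 0.05 rad), for 0.2 s.
At the end, for the whole second after the job is handed in: The tray lies at rest in the recess, its middle within 20 mm along x and 12 mm along y of the stand's origin, its underside less than 23.6 mm above the stand's foot (home is 22 mm), level within 0.03 rad (x of tray in the frame of stand between -0.02 and 0.02 m and y of tray in the frame of stand between -0.012 and 0.012 m and z of tray in the frame of stand between 0.018 and 0.0236 m and angle between tray's own z axis and vertical below 0.03 rad and linear speed of tray below 0.01 m/s); the robot touches nothing.
It fails at once if the tray is pushed against the stand with more than 50 N (contact force between tray and stand above 50 N).
It fails at once if the terminal is shifted by more than 20 mm (distance of terminal from where it was at the start of the episode above 0.02 m).
It fails at once if the dish is shifted by more than 20 mm (distance of dish from where it was at the start of the episode above 0.02 m).
It fails at once if the jar is shifted by more than 20 mm (distance of jar from where it was at the start of the episode above 0.02 m).
It fails at once if the bottle is shifted by more than 20 mm (distance of bottle from where it was at the start of the episode above 0.02 m).
It also fails if it takes over 67 s, if anything falls off the work surface, if the arm or the gripper's body presses on something with over 40 N, if the wrist force passes 120 N, or if a joint passes its speed limit or range.

ROBOT

A 6-joint arm with a two-finger parallel gripper is mounted at the origin on the work surface. World frame = base frame: x ahead of the robot, y to its left, z up, the work surface at z = 0. Lengths are in mm, angles in rad, forces in N, time in s.
With the tool pointing down it reaches from about 350 to 775 mm from the base axis. Payload 7.3 kg.
Tool frame: the origin (TCP) lies midway between the tips of the shut fingers; the grasp point (between the pads) lies 19 mm behind it; x points along the fingers, y is the direction in which the jaws open and shut, and the axes are right-handed (so a half turn about x gives the same grasp; the last joint's range is limited). The gripper opens to 92 mm and grips with 3 to 60 N. Pads are 19 mm wide; open, the fingers measure 130 mm over their backs; the gripper's body (75 mm by 190 mm) begins 47 mm behind the grasp point.
Start: joints at [0.995, 0.342, 1.524, -0, 1.275, -0.146], TCP at [218.75, 477.277, 226.741] pointing down, gripper open.
Joint ranges: [-2.53, 2.53], [-0.77, 2.02], [0.04, 2.7], [-1, 4.14], [0.28, 2.66], [-3.11, 3.11]. Speed limits (rad/s): [2.57, 2.57, 3.14, 3.14, 3.14, 3.14].

INTERFACE

Orientations are given as [roll, pitch, yaw] about the fixed x, y, z axes, in that order (R = Rz(yaw) Ry(pitch) Rx(roll)).
In Python, from plant import get_obs, capture, close_job gives the robot as it stands. The module is installed in compiled form; this text tells all that it offers.
- The arm moves only by the tool send_rows, never from a script. Its argument "moves" is a list of rows, each a list of 4 numbers: the shift along the tool's x, y, z in mm, then the turn about the tool's x in degrees. In form: [[tx, ty, tz, yaw], ...]. A call has 1 to 8 rows; each row shifts and turns the commanded pose from where the row before left it, along the tool's axes as they then stand; what a row does not reach is not made up. A row lasts 1/8 s, in which the tool goes at most 62.5 mm and 10.7 degrees, less where a joint would pass 70% of its speed; a pose out of reach is approached as far as the arm can. A call with a gripper value outside its range is refused whole. "hand" is the opening, from 0 (shut) to 1 (fully open), set as the call begins (left out, the last holds). The fingers move at their own pace and stop on an object; the grip force is fixed at half the most. Time passes only in rows, so rows that do not move let the fingers close. It gives the time, the measured TCP pose, the force and the opening at its end, in the units of the state.
- get_obs(): the state, without advancing time (a new reading comes with each control period).
- capture(name): name is "side" or "top" or "wrist"; returns a dict with "image" (384x512x3 uint8, red, green, blue), "K" (3x3 intrinsics, pixels), "dist" ([k1, k2, p1, p2, k3] as OpenCV has them; the pictures are not rectified), "position" and "attitude" of the camera in the world; the wrist camera has in their place "mount" (4x4, takes a point from camera to tool coordinates, whose origin is the TCP and whose axes are the tool frame's). Camera axes: x right, y down, z forward; pixel columns grow to the right and rows downward; lengths in mm; the calibration is good to about 2 mm. A picture is of the moment at which its call begins: read the wrist's pose just before it. There is no depth.
- close_job(): hands the job in, once; it reports no verdict.
The state is a dict: "time": time; "joint_positions": joint angles; "dq": joint speeds; "tau": joint torques, N m; "tool_pos": TCP position; "tcp_rot": TCP orientation; "contact_force": force on the tool from outside, world axes, zero at the start; "moment": the same for the moment, N m; "grip_width": finger opening in mm.
Only numpy, scipy, OpenCV 4.12 (cv2) and the standard library are available. Lean on these libraries where they do the work, as an engineer would, in place of code of your own. Each camera call takes 0.05 s, during which the arm holds its last target. There are 200 camera calls.

## Working session

There is one attempt and no reset: what is moved stays moved. The work goes in short steps, Python scripts to look and compute and a tool call to move; the robot and the scene stay as the last step left them, time stands still between calls to the robot, and variables do not carry over. Pictures are saved under pics/ and viewed, about 8 in all and at most 12, crops included, and the job is handed in when it is done.

Besides the shell and the picture viewer there is one more tool, called as name(argument=value, ...) on one line, values as JSON. send_rows: Moves the arm, as the interface text tells. Its arguments: {"type":"object","properties":{"moves":{"type":"array","items":{"type":"array","items":{"type":"number"}}},"hand":{"type":"number"}},"required":["moves"]}

```bash
mkdir -p pics; cat > h.py <<'E'
import numpy as np, cv2, pickle
from scipy.spatial.transform import Rotation as R
from plant import get_obs, capture
def shot(n,f):
    o=get_obs(); c=capture(n); cv2.imwrite(f'pics/{f}.png',cv2.cvtColor(c['image'],cv2.COLOR_RGB2BGR))
    if 'mount' in c:
        T=np.eye(4); T[:3,:3]=R.from_euler('xyz',o['tcp_rot']).as_matrix(); T[:3,3]=o['tool_pos']
        M=T@np.array(c['mount']); c['Rm']=M[:3,:3]; c['t']=M[:3,3]
    else:
        c['t']=np.array(c['position']); a=np.array(c['attitude']); c['Rm']=a if a.shape==(3,3) else R.from_euler('xyz',a).as_matrix()
    pickle.dump(c,open(f'pics/{f}.pkl','wb')); return c
def load(f): return pickle.load(open(f'pics/{f}.pkl','rb'))
def cast(c,px,z):
    px=np.array(px,float).reshape(-1,1,2)
    u=cv2.undistortPoints(px,np.array(c['K'],float),np.array(c['dist'],float)).reshape(-1,2)
    d=np.c_[u,np.ones(len(u))]@c['Rm'].T
    return c['t']+d*((z-c['t'][2])/d[:,2])[:,None]
def proj(c,P):
    P=np.array(P,float).reshape(-1,3); rv=cv2.Rodrigues(c['Rm'].T)[0]
    return cv2.projectPoints(P,rv,-c['Rm'].T@c['t'],np.array(c['K'],float),np.array(c['dist'],float))[0].reshape(-1,2)
E
python3 - <<'E'
from h import *
print(get_obs())
for n in ('top','side'):
    c=shot(n,n+'0'); print(n,c['t'],np.round(c['Rm'],3).tolist(), c.get('attitude'))
a=cv2.imread('pics/top0.png');b=cv2.imread('pics/side0.png')
E
```

```text
{'time': 0.0, 'joint_positions': array([ 9.95011601e-01,  3.42707242e-01,  1.52502623e+00, -5.95240812e-07,
        1.27541217e+00, -1.46019381e-01]), 'dq': array([ 0.00016059,  0.0009468 , -0.00088636,  0.00015501, -0.00067796,
       -0.00065872]), 'tau': array([ 4.35839211e-04, -4.31261909e+01, -2.44210517e+01,  7.17068324e-02,
        5.62585273e-02, -1.53894198e-04]), 'tool_pos': array([218.505306  , 476.91046169, 226.04979189]), 'tcp_rot': array([-1.71644919,  1.56924334, -2.14621436]), 'contact_force': array([-0.90197392, -0.31786456,  0.72339576]), 'moment': array([-0.02252942, -0.01053082,  0.02380121]), 'grip_width': 91.42771749528879}
top [ 291.23323608    9.15085047 1314.2720398 ] [[-0.013, -0.976, 0.218], [-1.0, 0.011, -0.007], [0.005, -0.218, -0.976]] [-2.92183922 -0.00455912 -1.58344228]
side [  411.5883551  -1018.18793896   841.28806327] [[0.982, -0.116, 0.146], [-0.186, -0.579, 0.794], [-0.008, -0.807, -0.59]] [-2.20227967  0.00817634 -0.18725588]
```

View pics/top0.png

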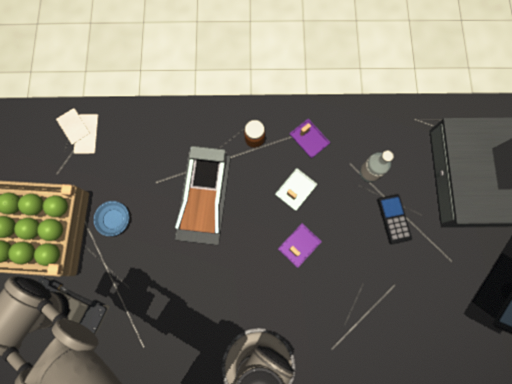

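View pics/side0.png

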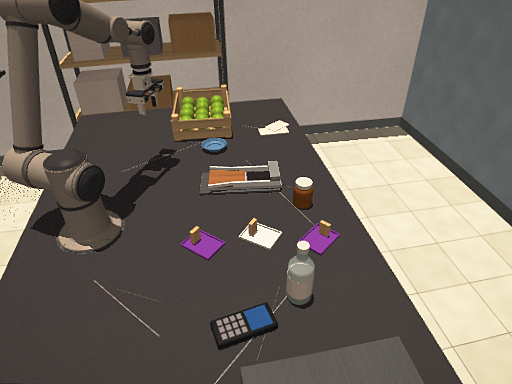

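The tray could be the light one at top (296,189), or be confused with the purple look-alikes at (310,138) and (300,245) or the paper at (80,130). By the description it is the aluminium one at (296,189). The stand spans (178..228, 148..242) with its hood at (207,154). I'll check this in one enlarged crop and measure.

```bash
python3 - <<'E'
from h import *
c=load('top0'); im=cv2.imread('pics/top0.png')
cv2.imwrite('pics/crop0.png',cv2.resize(im[130:255,165:325],None,fx=5,fy=5,interpolation=cv2.INTER_CUBIC))
hsv=cv2.cvtColor(im,cv2.COLOR_BGR2HSV)
m=((hsv[...,2]>140)&(hsv[...,1]<60)).astype(np.uint8)
m[:, :270]=0;m[:,320:]=0;m[:165]=0;m[215:]=0
k=cv2.findContours(cv2.morphologyEx(m,cv2.MORPH_CLOSE,np.ones((7,7))),0,2)[0]; k=max(k,key=cv2.contourArea)
W=cast(c,k.reshape(-1,2),6)[:,:2].astype(np.float32); r=cv2.minAreaRect(W); print('tray',r, cv2.boxPoints(r).tolist())
w=((hsv[...,0]>8)&(hsv[...,0]<25)&(hsv[...,1]>80)&(hsv[...,2]>100)).astype(np.uint8)
g=w.copy(); g[:, :275]=0; g[:,320:]=0;g[:175]=0;g[205:]=0
ys,xs=np.nonzero(g); print('grip px',xs.mean(),ys.mean(),len(xs),cast(c,[xs.mean(),ys.mean()],45))
d=((hsv[...,0]<20)&(hsv[...,1]>100)&(hsv[...,2]>60)).astype(np.uint8); d[:,:170]=0;d[:,230:]=0;d[:180]=0;d[240:]=0
k=max(cv2.findContours(d,0,2)[0],key=cv2.contourArea); r=cv2.minAreaRect(cast(c,k.reshape(-1,2),30)[:,:2].astype(np.float32)); print('deck',r,cv2.boxPoints(r).tolist())
E
```

```text
tray ((583.2073364257812, -140.5568389892578), (94.8153305053711, 125.25444793701172), 49.81248092651367) [[504.7723693847656, -136.36050415039062], [600.4588012695312, -217.18609619140625], [661.642333984375, -144.753173828125], [565.9558715820312, -63.927581787109375]]
grip px 291.4871794871795 193.66666666666666 39 [[ 557.68721426 -120.32989418   45.        ]]
deck ((508.669677734375, 193.863037109375), (117.51890563964844, 144.5510711669922), 83.01332092285156) [[429.78338623046875, 144.33139038085938], [573.2611083984375, 126.7484130859375], [587.5559692382812, 243.39468383789062], [444.0782470703125, 260.9776611328125]]
```

View pics/crop0.png

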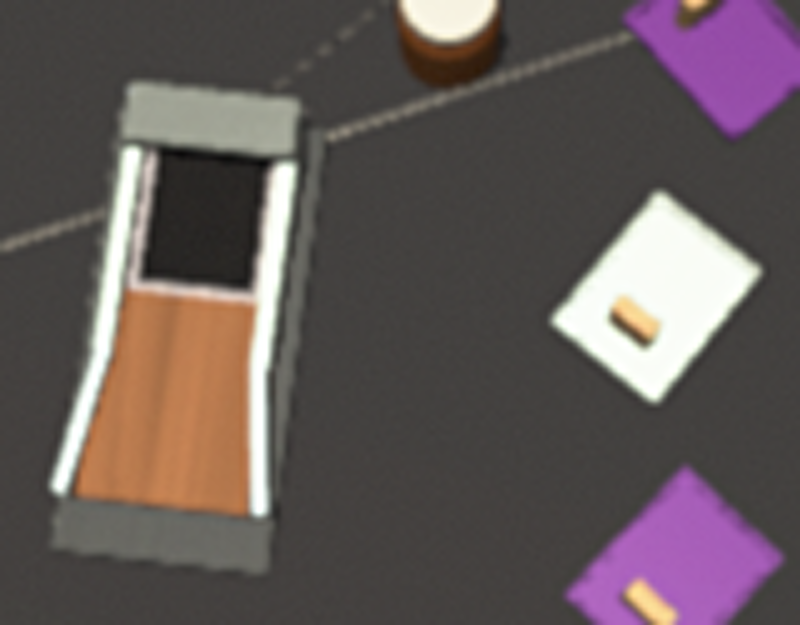

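The crop shows the aluminium tray with its grip at the lower-left half (crop (635,320)). The stand has its hood on top (crop (128,83)-(298,155)), and the deck/recess edge runs from (130,290) to (257,300). Next I'll cast those points.

```bash
python3 - <<'E'
from h import *
c=load('top0')
def q(n,pts,z):
    W=cast(c,np.array(pts)/5+[164.6,129.6],z); print(n,np.round(W[:,:2],1).tolist())
    for a,b in zip(W[:-1],W[1:]): print('   ang',np.degrees(np.arctan2(*(b-a)[[1,0]])).round(1),'len',np.linalg.norm(b-a).round(1))
q('hood far L, far R, near R, near L',[(128,83),(301,100),(298,157),(122,141)],64)
q('rail L inner: near->far',[(118,347),(150,148)],42)
q('rail R inner',[(252,365),(278,160)],42)
q('deck edge L,R',[(125,291),(256,303)],30)
q('deck back L,R',[(77,497),(248,517)],30)
q('plinth back L,R top z?',[(52,548),(268,572)],20)
q('plinth back',[(52,548),(268,572)],0)
q('rail outer back',[(52,490),(268,515)],42)
E
```

```text
hood far L, far R, near R, near L [[725.0, 225.5], [711.4, 106.1], [670.5, 108.0], [683.3, 228.6]]
   ang -96.5 len 120.2
   ang 177.4 len 40.9
   ang 83.9 len 121.3
rail L inner: near->far [[543.9, 231.4], [684.9, 212.8]]
   ang -7.5 len 142.2
rail R inner [[530.4, 140.1], [675.1, 123.6]]
   ang -6.5 len 145.7
deck edge L,R [[585.7, 229.7], [576.1, 139.0]]
   ang -96.0 len 91.1
deck back L,R [[443.4, 258.5], [428.6, 142.9]]
   ang -97.3 len 116.5
plinth back L,R top z? [[410.2, 276.3], [392.4, 130.1]]
   ang -97.0 len 147.3
plinth back [[412.0, 280.4], [393.9, 131.9]]
   ang -97.0 len 149.6
rail outer back [[446.9, 273.0], [428.5, 128.3]]
   ang -97.3 len 145.9
```

```bash
python3 - <<'E'
from h import *
im=cv2.imread('pics/side0.png')
cv2.imwrite('pics/crop1.png',cv2.resize(im[150:260,190:350],None,fx=5,fy=5,interpolation=cv2.INTER_CUBIC))
E
```

```text
(no output)
```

View pics/crop1.png

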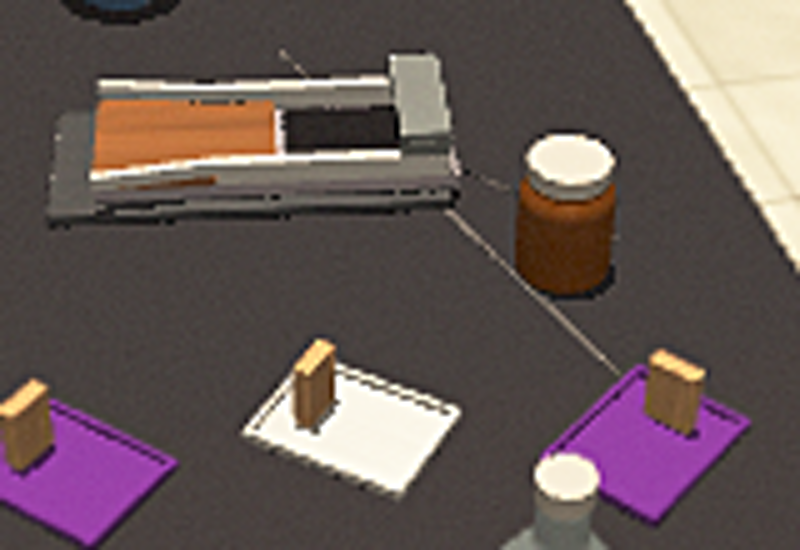

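The side view agrees: the tray's grip is at its near -x end, and the hood is at the stand's +x end. Stand yaw is about -7° and tray yaw about -40°. I'll work out the tool frame and plan a look at the stand through the wrist camera on the way.

```bash
cat >> h.py <<'E'
def go(x,y,z,psi=None):
    """remaining shift in current tool axes to TCP target, and turn (deg) to jaw heading psi (mod 180)"""
    o=get_obs(); T=R.from_euler('xyz',o['tcp_rot']).as_matrix(); d=T.T@(np.array([x,y,z])-o['tool_pos'])
    h=np.degrees(np.arctan2(T[1,1],T[0,1])); t=0 if psi is None else -((psi-h+90)%180-90)
    print('t',round(o['time'],2),'tcp',o['tool_pos'].round(1),'jaw',h.round(1),'tilt',np.degrees(np.arccos(-T[2,0])).round(2),'shift',d.round(1),'turn',round(t,1),'F',o['contact_force'].round(1),'w',round(o['grip_width'],1))
    return T
E
python3 - <<'E'
from h import *
T=go(520,230,330,-7); print(T.round(3)); c=shot('wrist','w0'); print(np.round(c['mount'],3), np.array(c['K']).round(0))
print('cam',c['t'])
E
```

```text
t 0.1 tcp [218.6 477.  226.1] jaw 65.4 tilt 0.08 shift [-103.8  -99.   376.9] turn 72.4 F [-0.1  0.4 -0.2] w 91.5
[[-0.001  0.417  0.909]
 [-0.001  0.909 -0.417]
 [-1.    -0.001 -0.   ]]
[[ 1.00000e-03 -2.64000e-01  9.65000e-01 -1.57338e+02]
 [ 1.00000e+00  0.00000e+00 -1.00000e-03  1.62100e+00]
 [-0.00000e+00  9.65000e-01  2.64000e-01 -7.16670e+01]
 [ 0.00000e+00  0.00000e+00  0.00000e+00  1.00000e+00]] [[307.   0. 253.]
 [  0. 307. 192.]
 [  0.   0.   1.]]
cam [154.19225812 508.4876656  383.47824361]
```

send_rows(moves=[[-3,-10.6,52.5,0],[-3,-10.6,52.5,0],[-3,-10.6,52.5,0],[-3,-10.6,52.5,0],[-3,-10.6,52.5,0],[-3,-10.6,52.5,0],[-3,-10.6,52.5,0],[-3,-10.6,52.5,0]], hand=0.5)

```text
time: 1.15
tool_pos: [566.4, 223.9, 250.5]
tcp_rot: [-2.889, 1.57, 2.965]
contact_force: [0.1, 0.9, 0.7]
grip_width: 45.8
```

send_rows(moves=[[0,0,0,10.3],[0,0,0,10.3],[0,0,0,10.3],[0,0,0,10.3],[0,0,0,10.3],[0,0,0,10.3],[0,0,0,10.6],[0,0,0,0]])

```text
time: 2.15
tool_pos: [565.1, 225.1, 250.4]
tcp_rot: [-1.31, 1.57, -3.002]
contact_force: [-0.3, 0.2, -0.6]
grip_width: 45.9
```

```bash
python3 - <<'E'
from h import *
go(565,225,250,-7); c=shot('wrist','w1'); im=cv2.imread('pics/w1.png')
cv2.imwrite('pics/w1b.png',cv2.resize(im,(800,600),interpolation=cv2.INTER_CUBIC))
E
```

```text
t 2.15 tcp [565.1 225.1 250.4] jaw -6.9 tilt 0.04 shift [ 0.4 -0.1  0.2] turn 0.1 F [-0.3  0.2 -0.6] w 45.9
```

View pics/w1b.png

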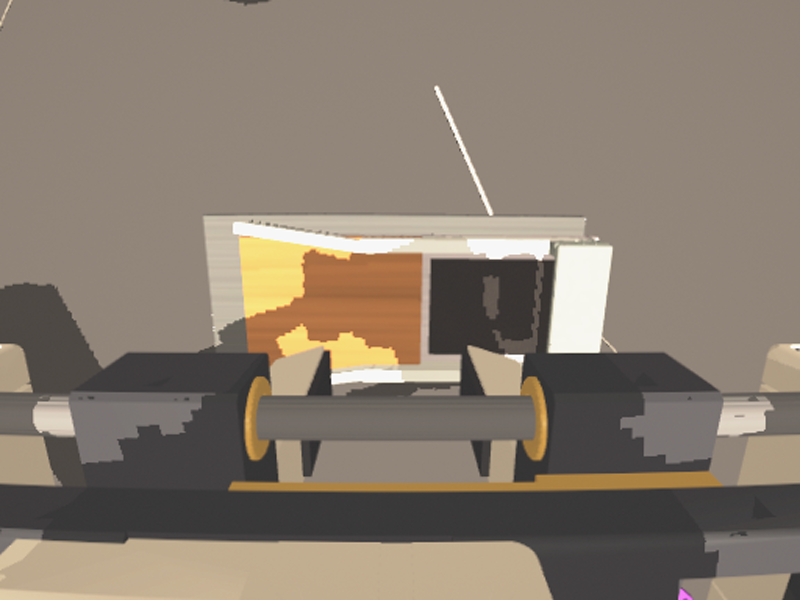

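The wrist view shows the stand from above: the deck edge at x≈421 (y 253..364), the hood's near edge from (556,245) to (549,355), the far rail foot at y≈253 and the near rail top at y≈366.

```bash
python3 - <<'E'
from h import *
c=load('w1'); s=512/800
def q(n,pts,z):
    W=cast(c,np.array(pts)*s-.2,z); print(n,np.round(W[:,:2],1).tolist())
    for a,b in zip(W[:-1],W[1:]): print('   ang',np.degrees(np.arctan2(*(b-a)[[1,0]])).round(1),'len',np.linalg.norm(b-a).round(1))
q('deck edge',[(422,253),(421,363)],30)
q('far rail foot',[(358,252),(422,253)],30)
q('near rail top inner',[(420,364)],42)
q('hood near edge',[(557,244),(549,356)],64)
q('hood far edge',[(611,246),(602,356)],64)
q('plinth far edge top',[(205,215),(585,217)],15)
q('plinth far edge top',[(205,215),(585,217)],0)
q('wood back',[(239,236),(248,363)],30)
im=cv2.imread('pics/w1.png'); 
for x in (240,262,310): print(x,[ (y,im[y,x].tolist()) for y in list(range(148,168))+list(range(226,246))])
E
```

```text
deck edge [[586.4, 230.4], [575.6, 136.9]]
   ang -96.6 len 94.1
far rail foot [[536.0, 237.3], [586.4, 230.4]]
   ang -7.8 len 50.9
near rail top inner [[574.6, 141.2]]
hood near edge [[683.2, 231.4], [674.2, 144.9]]
   ang -95.9 len 86.9
hood far edge [[722.8, 225.3], [715.6, 139.7]]
   ang -94.8 len 85.9
plinth far edge top [[414.4, 280.7], [722.7, 241.6]]
   ang -7.2 len 310.8
plinth far edge top [[408.3, 280.1], [728.4, 239.5]]
   ang -7.2 len 322.7
wood back [[444.0, 261.6], [429.3, 154.3]]
   ang -97.8 len 108.3
240 [(148, [170, 187, 199]), (149, [166, 182, 194]), (150, [156, 167, 184]), (151, [124, 145, 171]), (152, [163, 189, 206]), (153, [247, 247, 247]), (154, [247, 247, 247]), (155, [247, 247, 247]), (156, [247, 247, 247]), (157, [247, 247, 247]), (158, [247, 247, 247]), (159, [247, 247, 247]), (160, [247, 247, 247]), (161, [246, 247, 247]), (162, [94, 131, 180]), (163, [67, 108, 168]), (164, [67, 109, 166]), (165, [67, 108, 165]), (166, [67, 108, 167]), (167, [68, 111, 171]), (226, [118, 217, 247]), (227, [118, 218, 247]), (228, [120, 219, 247]), (229, [120, 220, 247]), 
[... 1591 characters left out ...]
47, 247]), (159, [247, 247, 247]), (160, [247, 247, 247]), (161, [247, 247, 247]), (162, [177, 194, 213]), (163, [171, 183, 204]), (164, [171, 184, 204]), (165, [131, 141, 157]), (166, [75, 80, 88]), (167, [51, 54, 59]), (226, [146, 175, 195]), (227, [146, 175, 196]), (228, [145, 174, 195]), (229, [146, 175, 195]), (230, [145, 175, 195]), (231, [146, 175, 196]), (232, [146, 175, 196]), (233, [145, 175, 195]), (234, [146, 175, 195]), (235, [146, 175, 195]), (236, [146, 175, 195]), (237, [146, 175, 195]), (238, [146, 175, 196]), (239, [145, 174, 195]), (240, [146, 175, 195]), (241, [146, 175, 196]), (242, [146, 175, 196]), (243, [146, 175, 195]), (244, [145, 174, 195]), (245, [146, 175, 195])]
```

```bash
python3 - <<'E'
from h import *
c=load('w1')
for x in (240,262):
    a=cast(c,[x,161.4],42)[0]; b=cast(c,[x,232.6],30)[0]; b2=cast(c,[x,236.5],42)[0]
    print(a.round(1),b.round(1),b2.round(1))
    n=np.array([.125,.992]); # stand y
    for p in (a,b,b2): print(' perp',(p[:2]@n).round(1))
n=np.array([.125,.992]); print('plinth mid perp', [np.array([568.5,260.4])@n-75])
E
```

```text
[550.4 237.2  42. ] [537.1 140.9  30. ] [537.5 140.5  42. ]
 perp 304.1
 perp 206.9
 perp 206.5
[576.6 234.1  42. ] [566.  137.4  30. ] [565.6 137.1  42. ]
 perp 304.3
 perp 207.0
 perp 206.7
plinth mid perp [np.float64(254.3793)]
```

Stand frame so far: yaw -7.2°, midline v=255, deck-unit centre ≈ (642,176). Next stop is over the tray for a closer look.

```bash
python3 - <<'E'
from h import *
go(540,-144,200,-40)
E
```

```text
t 2.2 tcp [565.1 225.1 250.4] jaw -6.8 tilt 0.04 shift [ 50.5  18.9 369.5] turn 33.2 F [-0.3 -1.5 -0.9] w 46.2
```

send_rows(moves=[[0,2.4,46.2,0],[0,2.4,46.2,0],[5,2.4,46.2,0],[5,2.4,46.2,0],[10,2.4,46.2,0],[10,2.4,46.2,0],[10,2.4,46.2,0],[10,2.4,46.2,0]])

```text
time: 3.2
tool_pos: [538.8, -145.5, 200.4]
tcp_rot: [2.129, 1.571, 0.44]
contact_force: [0.6, -1.3, 0.7]
grip_width: 46.1
```

send_rows(moves=[[0,0,0,8.3],[0,0,0,8.3],[0,0,0,8.3],[0,0,0,8.3],[0,0,0,0],[0,0,0,0]])

```text
time: 3.95
tool_pos: [539.0, -144.0, 200.7]
tcp_rot: [-1.833, 1.571, 2.182]
contact_force: [0.9, 0.8, -1.0]
grip_width: 45.7
```

```bash
python3 - <<'E'
from h import *
go(540,-144,200,-40); c=shot('wrist','w2')
im=cv2.imread('pics/w2.png')
print(proj(c,[[557,-120,53],[583,-140,3]]))
cv2.imwrite('pics/w2b.png',cv2.resize(im[60:300,100:420],(800,600),interpolation=cv2.INTER_CUBIC))
E
```

```text
t 3.95 tcp [ 539.  -144.   200.7] jaw -40.0 tilt 0.01 shift [ 0.7  0.7 -0.6] turn 0.0 F [ 0.9  0.8 -1. ] w 45.7
[[252.47208221 151.67875672]
 [280.95297771 144.54195718]]
```

View pics/w2b.png

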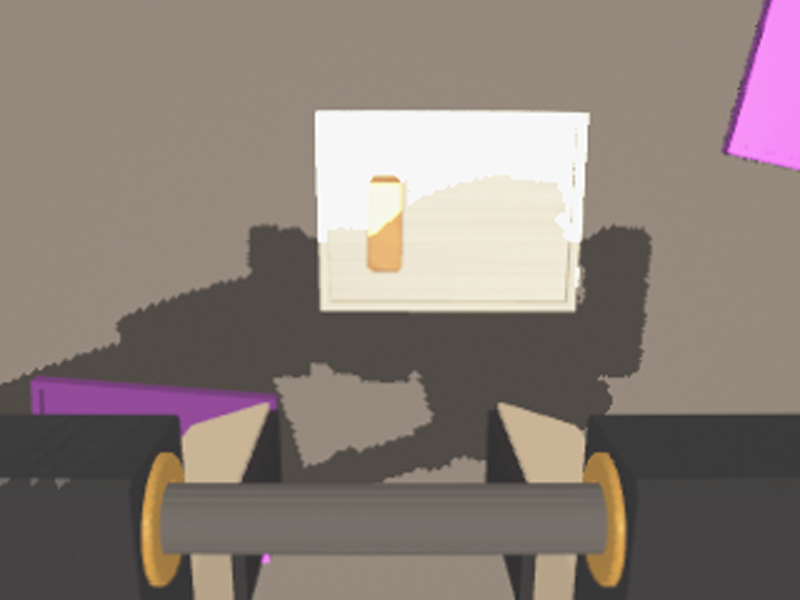

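The close crop confirms the aluminium tray, with corners at (316,111), (588,113), (577,311) and (321,311), and the wooden grip's top at x 368-403, y 183-270. I'll cast these.

```bash
python3 - <<'E'
from h import *
c=load('w2')
f=lambda p,z: cast(c,np.array(p,float)/2.5+[99.8,59.8],z)
W=f([(316,111),(588,113),(577,311),(321,311)],8)[:,:2]; r=cv2.minAreaRect(W.astype(np.float32)); print(W.round(1).tolist(),r)
for a,b in ((0,1),(3,2)): d=W[b]-W[a]; print(np.degrees(np.arctan2(d[1],d[0])).round(1),np.hypot(*d).round(1))
G=f([(368,183),(403,183),(402,271),(368,271)],53); print('grip top',G[:,:2].round(1).tolist(),G.mean(0).round(1))
ctr=W.mean(0); a=np.radians(-40.2); print('ctr',ctr,'grip from ctr',ctr-30*np.array([np.cos(a),np.sin(a)]))
g=G.mean(0)
go(g[0],g[1],19,-40)
E
```

```text
[[564.6, -65.9], [656.3, -143.5], [598.9, -213.1], [506.6, -135.7]] ((581.7550048828125, -139.53012084960938), (90.74871063232422, 120.92560577392578), 50.03106689453125)
-40.2 120.2
-40.0 120.5
grip top [[564.7, -102.5], [575.2, -111.3], [552.5, -138.1], [542.0, -129.3]] [ 558.6 -120.3   53. ]
ctr [ 581.60066745 -139.57435017] grip from ctr [ 558.68678659 -120.21061953]
t 4.0 tcp [ 539.1 -144.   200.7] jaw -40.0 tilt 0.01 shift [181.7  -0.2 -30.7] turn -0.0 F [0.8 0.  0.8] w 45.8
```

send_rows(moves=[[0,0,-15.5,0],[30,0,-15.2,0],[35,0,0,0],[35,0,0,0],[30,0,0,0],[25,0,0,0],[15,0,0,0],[10,0,0,0]])

```text
time: 5.0
tool_pos: [559.3, -120.2, 20.2]
tcp_rot: [-2.964, 1.571, 1.047]
contact_force: [0.3, 0.9, 0.9]
grip_width: 45.7
```

send_rows(moves=[[0.5,0,0,0],[0,0,0,0],[0,0,0,0],[0,0,0,0],[0,0,0,0],[0,0,0,0]], hand=0)

```text
time: 5.75
tool_pos: [559.3, -120.7, 20.8]
tcp_rot: [1.976, 1.57, -0.297]
contact_force: [-1.0, 0.5, 6.1]
grip_width: 13.7
```

send_rows(moves=[[-5,0,0,0],[-10,0,0,0],[-20,0,0,0],[-25,0,0,0],[-25,0,0,0],[-25,0,0,0],[-20,0,0,0],[-10,0,0,0]])

```text
time: 6.75
tool_pos: [559.2, -120.6, 161.6]
tcp_rot: [1.988, 1.569, -0.285]
contact_force: [0.2, -0.7, -2.8]
grip_width: 14.0
```

send_rows(moves=[[0,0,0,-5.5],[0,0,0,-5.5],[0,0,0,-5.5],[0,0,0,-5.5],[0,0,0,-5.5],[0,0,0,-5.4],[0,0,0,0],[0,0,0,0]])

```text
time: 7.75
tool_pos: [558.7, -120.5, 160.0]
tcp_rot: [-1.933, 1.57, 2.65]
contact_force: [-0.4, -0.7, -1.8]
grip_width: 14.1
```

```bash
python3 - <<'E'
from h import *
go(476.4,196.9,160,-7.2)
E
```

```text
t 7.75 tcp [ 558.7 -120.5  160. ] jaw -7.4 tilt 0.03 shift [ 1.000e-01 -1.227e+02 -3.041e+02] turn -0.2 F [-0.4 -0.7 -1.8] w 14.1
```

send_rows(moves=[[0,-8,-20,0],[0,-17,-42,0],[0,-17.5,-43,0],[0,-17.5,-43,0],[0,-17.5,-43,0],[0,-17.5,-43,0],[0,-17,-42,0],[0,-10.7,-28,0]])

```text
time: 8.75
tool_pos: [474.2, 199.3, 160.4]
tcp_rot: [-2.461, 1.57, 2.125]
contact_force: [0.5, 0.4, -2.3]
grip_width: 13.7
```

send_rows(moves=[[0,0,0,0],[0,0,0,0],[0,0,0,0]])

```text
time: 9.12
tool_pos: [476.0, 196.0, 160.3]
tcp_rot: [0.342, 1.571, -1.358]
contact_force: [0.1, 1.0, -2.0]
grip_width: 14.3
```

```bash
python3 - <<'E'
from h import *
go(476.4,196.9,50,-7.2); c=shot('wrist','w3'); s=shot('side','side3')
a=cv2.imread('pics/w3.png')[100:300,110:400]; b=cv2.imread('pics/side3.png')[120:220,170:315]
cv2.imwrite('pics/c3.png',np.vstack([cv2.resize(a,(580,300)),cv2.resize(b,(435,300),interpolation=cv2.INTER_CUBIC)[:, :].copy() if 0 else cv2.copyMakeBorder(cv2.resize(b,(435,300),interpolation=cv2.INTER_CUBIC),0,0,0,145,0)]))
E
```

```text
t 9.12 tcp [476.  196.  160.3] jaw -7.4 tilt 0.0 shift [110.3   0.3  -0.9] turn -0.2 F [ 0.1  1.  -2. ] w 14.3
```

View pics/c3.png

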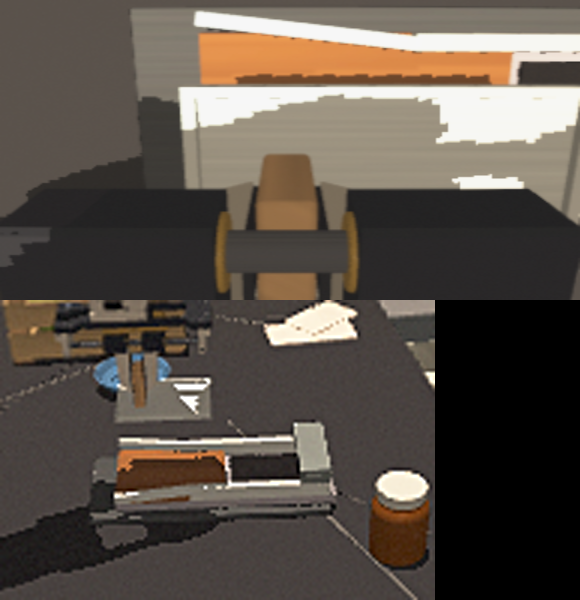

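The tray hangs level over the deck and parallel to the rails (tray's far edge at row 87 parallel to the rail in the wrist view). Lowering it now.

send_rows(moves=[[15,0,-0.9,0.2],[25,0,0,0],[25,0,0,0],[15,0,0,0],[8,0,0,0],[5,0,0,0],[0,0,0,0],[0,0,0,0]])

```text
time: 10.22
tool_pos: [476.5, 197.6, 67.8]
tcp_rot: [2.004, 1.57, 0.301]
contact_force: [-0.4, 0.8, -1.8]
grip_width: 13.6
```

send_rows(moves=[[3,0,0,0],[3,0,0,0],[3,0,0,0],[2,0,0,0],[2,0,0,0],[0,0,0,0]])

```text
time: 10.98
tool_pos: [476.0, 197.5, 54.1]
tcp_rot: [-1.426, 1.571, -3.128]
contact_force: [0.7, 0.4, -0.8]
grip_width: 13.8
```

send_rows(moves=[[1,0,0,0],[1,0,0,0],[0,0,0,0]])

```text
time: 11.35
tool_pos: [476.0, 197.5, 52.2]
tcp_rot: [-2.213, 1.571, 2.368]
contact_force: [-0.4, -0.1, -2.6]
grip_width: 14.3
```

send_rows(moves=[[1,0,0,0],[0.5,0,0,0],[0,0,0,0]])

```text
time: 11.72
tool_pos: [476.1, 197.5, 50.8]
tcp_rot: [2.131, 1.571, 0.429]
contact_force: [-1.1, 0.2, 0.3]
grip_width: 13.7
```

send_rows(moves=[[0.5,0,0,0],[0,0,0,0],[0,0,0,0]])

```text
time: 12.1
tool_pos: [476.1, 197.5, 50.8]
tcp_rot: [1.989, 1.57, 0.287]
contact_force: [-4.0, -1.4, 4.9]
grip_width: 13.7
```

```bash
python3 - <<'E'
from h import *
go(476.4,196.9,50.3,-7.2)
E
```

```text
t 12.1 tcp [476.1 197.5  50.8] jaw -7.5 tilt 0.02 shift [0.5 0.4 0.6] turn -0.3 F [-4.  -1.4  4.9] w 13.7
```

Contact with the deck was felt at TCP z 50.8 (about 7 N). I'll unload it slightly, trim the yaw and slide.

send_rows(moves=[[-0.5,0,0.3,-0.3],[0,0,0,0],[0,0,0,0]])

```text
time: 12.48
tool_pos: [476.2, 197.2, 50.8]
tcp_rot: [1.953, 1.57, 0.257]
contact_force: [-1.0, -0.6, 1.9]
grip_width: 13.9
```

send_rows(moves=[[0,3,0,0],[0,5,0,0],[0,5,0,0],[0,5,0,0],[0,5,0,0],[0,5,0,0]])

```text
time: 13.22
tool_pos: [504.1, 193.7, 50.8]
tcp_rot: [-1.999, 1.571, 2.587]
contact_force: [-2.9, 0.7, 5.3]
grip_width: 14.1
```

```bash
python3 - <<'E'
from h import *
T=go(476.4,196.9,50.3,-7.2); o=get_obs(); p=o['tool_pos']; print('u',p[:2]@[.9921,-.1253],'v',p[:2]@[.1253,.9921],'Ftool',T.T@o['contact_force'])
E
```

```text
t 13.22 tcp [504.1 193.7  50.8] jaw -7.2 tilt 0.01 shift [  0.5 -27.9   0.3] turn -0.0 F [-2.9  0.7  5.3] w 14.1
u 475.8348139107213 v 255.31061028680887 Ftool [-5.25316333 -2.99419558 -0.37086079]
```

send_rows(moves=[[-0.4,5,0,0],[0,10,0,0],[0,10,0,0],[0,10,0,0],[0,10,0,0],[0,5,0,0],[0,0,0,0]])

```text
time: 14.1
tool_pos: [553.7, 187.3, 51.0]
tcp_rot: [-2.426, 1.571, 2.16]
contact_force: [0.6, 0.6, -2.3]
grip_width: 13.7
```

send_rows(moves=[[0,6,0,0],[0,8,0,0],[0,8,0,0],[0,8,0,0],[0,6,0,0],[0,3,0,0],[0,0,0,0]])

```text
time: 14.98
tool_pos: [592.2, 182.5, 51.0]
tcp_rot: [-1.948, 1.571, 2.638]
contact_force: [-0.4, -1.1, -1.6]
grip_width: 13.7
```

```bash
cat >> h.py <<'E'
def uv():
    T=go(476.4,196.9,50.3,-7.2); o=get_obs(); p=o['tool_pos']; print('u',p[:2]@[.9921,-.1253],'v',p[:2]@[.1253,.9921],'Ftool',(T.T@o['contact_force']).round(1))
E
python3 - <<'E'
from h import *
uv()
E
```

```text
t 14.97 tcp [592.2 182.5  51. ] jaw -7.2 tilt 0.01 shift [   0.8 -116.7    0.2] turn -0.0 F [-0.4 -1.1 -1.6] w 13.7
u 564.6249515765599 v 255.20708795317736 Ftool [ 1.6 -0.2  1.1]
```

send_rows(moves=[[0,5,0,0],[0,5,0,0],[0,3,0,0],[0,0,0,0]])

```text
time: 15.48
tool_pos: [605.2, 180.8, 51.1]
tcp_rot: [2.313, 1.571, 0.616]
contact_force: [-0.1, -0.5, -1.8]
grip_width: 13.7
```

send_rows(moves=[[0,1.5,0,0],[0,1.5,0,0],[0,0,0,0]])

```text
time: 15.85
tool_pos: [608.1, 180.5, 51.1]
tcp_rot: [2.335, 1.571, 0.638]
contact_force: [-0.3, -0.5, -1.7]
grip_width: 14.1
```

send_rows(moves=[[0,1,0,0],[0,1,0,0],[0,0,0,0]])

```text
time: 16.23
tool_pos: [610.1, 180.2, 51.1]
tcp_rot: [2.39, 1.571, 0.693]
contact_force: [0.6, -0.3, -2.2]
grip_width: 13.7
```

send_rows(moves=[[0,1,0,0],[0,1,0,0],[0,0,0,0]])

```text
time: 16.6
tool_pos: [612.0, 180.0, 51.1]
tcp_rot: [2.271, 1.571, 0.574]
contact_force: [0.1, -0.6, -2.2]
grip_width: 13.9
```

send_rows(moves=[[0,1,0,0],[0,0,0,0]])

```text
time: 16.85
tool_pos: [613.0, 179.8, 51.1]
tcp_rot: [2.225, 1.571, 0.528]
contact_force: [0.2, 0.3, -2.0]
grip_width: 14.1
```

send_rows(moves=[[0,1,0,0],[0,0,0,0]])

```text
time: 17.1
tool_pos: [614.0, 179.7, 51.1]
tcp_rot: [2.271, 1.571, 0.574]
contact_force: [-0.9, -0.5, -2.3]
grip_width: 14.2
```

send_rows(moves=[[0,1,0,0],[0,0,0,0]])

```text
time: 17.35
tool_pos: [614.8, 179.7, 51.1]
tcp_rot: [-1.769, 1.57, 2.818]
contact_force: [-1.1, 0.5, -1.7]
grip_width: 13.9
```

send_rows(moves=[[0,1,0,0],[0,0,0,0]])

```text
time: 17.6
tool_pos: [614.9, 179.7, 50.9]
tcp_rot: [-1.489, 1.568, 3.098]
contact_force: [-5.9, 1.1, 0.3]
grip_width: 13.7
```

The back stop was felt at u≈587.5 (6 N), as predicted. I'll back off to the middle of the 4 mm play and lower.

send_rows(moves=[[0,-2,0,0],[0,-1,0,0],[0,0,0,0]])

```text
time: 17.98
tool_pos: [613.2, 179.8, 51.2]
tcp_rot: [1.812, 1.57, 0.115]
contact_force: [-0.1, 0.4, -1.6]
grip_width: 14.0
```

send_rows(moves=[[1,0,0,0],[1,0,0,0],[0,0,0,0]])

```text
time: 18.35
tool_pos: [612.9, 179.8, 49.0]
tcp_rot: [-1.777, 1.571, 2.809]
contact_force: [-0.2, 0.8, -2.3]
grip_width: 14.0
```

send_rows(moves=[[1,0,0,0],[0,0,0,0]])

```text
time: 18.6
tool_pos: [612.9, 179.9, 48.0]
tcp_rot: [-1.917, 1.571, 2.67]
contact_force: [-0.1, 0.5, -2.1]
grip_width: 13.5
```

send_rows(moves=[[1,0,0,0],[0,0,0,0]])

```text
time: 18.85
tool_pos: [612.9, 179.8, 47.0]
tcp_rot: [-1.863, 1.571, 2.723]
contact_force: [0.3, 0.3, -1.5]
grip_width: 14.0
```

send_rows(moves=[[0.7,0,0,0],[0,0,0,0]])

```text
time: 19.1
tool_pos: [613.0, 179.9, 46.8]
tcp_rot: [2.101, 1.57, 0.404]
contact_force: [-2.4, -1.4, 1.8]
grip_width: 13.7
```

send_rows(moves=[[0.5,0,0,0],[0,0,0,0]])

```text
time: 19.35
tool_pos: [613.0, 179.9, 46.3]
tcp_rot: [2.079, 1.57, 0.382]
contact_force: [-2.2, -0.2, 3.1]
grip_width: 13.9
```

Seat plate met at 46.8, exactly as expected, and it is sinking already. I'll press on gently.

send_rows(moves=[[0.7,0,0,0],[0.7,0,0,0],[0,0,0,0]])

```text
time: 19.73
tool_pos: [613.0, 179.9, 44.4]
tcp_rot: [2.485, 1.571, 0.788]
contact_force: [-1.3, 0.2, 3.9]
grip_width: 13.7
```

send_rows(moves=[[0.7,0,0,0],[0.7,0,0,0],[0,0,0,0]])

```text
time: 20.1
tool_pos: [613.0, 179.9, 43.0]
tcp_rot: [2.263, 1.571, 0.566]
contact_force: [-2.1, 0.4, 2.7]
grip_width: 13.8
```

send_rows(moves=[[0.5,0,0,0],[0.5,0,0,0],[0,0,0,0]])

```text
time: 20.48
tool_pos: [613.0, 179.9, 42.8]
tcp_rot: [1.98, 1.57, 0.283]
contact_force: [-4.0, -0.4, 7.3]
grip_width: 13.5
```

send_rows(moves=[[0.5,0,0,0],[0,0,0,0],[0,0,0,0]])

```text
time: 20.85
tool_pos: [613.0, 179.9, 42.8]
tcp_rot: [1.909, 1.57, 0.212]
contact_force: [-5.2, 0.2, 9.9]
grip_width: 13.9
```

send_rows(moves=[[-0.8,0,0,0],[0,0,0,0]])

```text
time: 21.1
tool_pos: [613.0, 179.9, 42.8]
tcp_rot: [2.071, 1.57, 0.374]
contact_force: [-3.9, -0.9, 6.1]
grip_width: 13.6
```

send_rows(moves=[[0,0,0,0],[0,0,0,0],[0,0,0,0],[0,0,0,0]], hand=0.35)

```text
time: 21.6
tool_pos: [612.9, 179.9, 42.2]
tcp_rot: [-1.941, 1.571, 2.645]
contact_force: [0.0, 0.5, -0.1]
grip_width: 31.6
```

send_rows(moves=[[-5,0,0,0],[-10,0,0,0],[-20,0,0,0],[-30,0,0,0],[-40,0,-10,0],[-40,0,-30,0],[-40,0,-30,0],[0,0,0,0]])

```text
time: 22.6
tool_pos: [623.1, 251.8, 232.4]
tcp_rot: [2.029, 1.562, 0.334]
contact_force: [1.1, -0.7, -0.8]
grip_width: 32.2
```

```bash
python3 - <<'E'
from h import *
go(613,180,43,-7.2); c=shot('wrist','w4'); s=shot('side','side4')
C=np.array([617.0*.9921+255*.1253-2*.99,-617*.1253+255*.9921])
print(C, proj(c,[[C[0],C[1],30]]))
a=cv2.imread('pics/w4.png')[100:300,100:420]; b=cv2.imread('pics/side4.png')[140:210,185:305]
cv2.imwrite('pics/c4.png',np.vstack([cv2.resize(a,(560,350),interpolation=cv2.INTER_CUBIC),cv2.resize(b,(560,245),interpolation=cv2.INTER_CUBIC)]))
E
```

```text
t 22.6 tcp [623.1 251.8 232.4] jaw -7.1 tilt 0.52 shift [189.1  -2.7  73.3] turn 0.1 F [ 1.1 -0.7 -0.8] w 32.2
[642.0972 175.6754] [[274.39057925 228.66952901]]
```

View pics/c4.png

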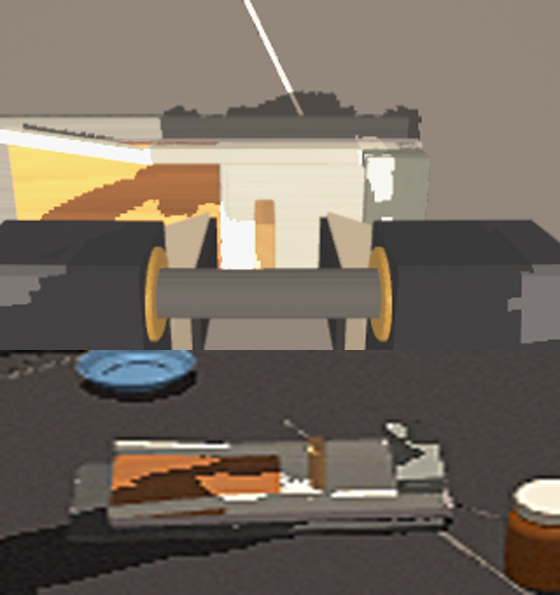

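The tray lies in the recess with its rim flush with the deck, front edge under the hood, grip standing behind. The grip sits off-centre, so I'll probe the tray floor gently near the middle with shut fingers to make sure the hood side is down too.

```bash
python3 - <<'E'
from h import *
go(649.5,175,100,-7.2)
E
```

```text
t 22.7 tcp [621.5 249.4 227.8] jaw -7.2 tilt 0.03 shift [127.8  37.   70.3] turn 0.0 F [-0.5  0.4 -0.6] w 32.0
```

send_rows(moves=[[0,12,23,0],[0,13,24,0],[0,12,23.3,0],[40,0,0,0],[40,0,0,0],[30,0,0,0],[18,0,0,0],[0,0,0,0]], hand=0)

```text
time: 23.7
tool_pos: [648.6, 174.2, 97.6]
tcp_rot: [-1.297, 1.567, -2.995]
contact_force: [-0.3, -0.2, 0.1]
grip_width: 0.3
```

```bash
python3 - <<'E'
from h import *
go(649.5,175,25,-7.2)
E
```

```text
t 23.7 tcp [648.6 174.2  97.6] jaw -7.3 tilt 0.21 shift [72.6  1.1 -1. ] turn -0.1 F [-0.3 -0.2  0.1] w 0.3
```

send_rows(moves=[[15,0,0,0],[15,0,0,0],[15,0,0,0],[10,0,0,0],[6,0,0,0],[4,0,0,0],[0,0,0,0],[0,0,0,0]])

```text
time: 24.7
tool_pos: [649.9, 175.0, 34.9]
tcp_rot: [1.935, 1.57, 0.238]
contact_force: [0.0, 0.5, 0.1]
grip_width: 0.6
```

send_rows(moves=[[1,0,0,0],[1,0,0,0],[1,0,0,0],[0,0,0,0]])

```text
time: 25.2
tool_pos: [649.5, 174.9, 31.3]
tcp_rot: [-1.645, 1.571, 2.941]
contact_force: [0.5, -0.2, -0.7]
grip_width: 0.3
```

send_rows(moves=[[1,0,0,0],[1,0,0,0],[0,0,0,0]])

```text
time: 25.58
tool_pos: [649.5, 174.9, 29.3]
tcp_rot: [-1.572, 1.571, 3.014]
contact_force: [0.5, 0.4, 0.8]
grip_width: 0.2
```

send_rows(moves=[[1,0,0,0],[1,0,0,0],[0,0,0,0]])

```text
time: 25.95
tool_pos: [649.5, 174.9, 27.3]
tcp_rot: [-1.809, 1.571, 2.778]
contact_force: [0.3, -0.4, -0.3]
grip_width: 0.4
```

send_rows(moves=[[1,0,0,0],[0.7,0,0,0],[0,0,0,0]])

```text
time: 26.32
tool_pos: [649.6, 174.9, 25.7]
tcp_rot: [-1.911, 1.571, 2.676]
contact_force: [0.0, -0.9, 0.5]
grip_width: 0.1
```

send_rows(moves=[[0.7,0,0,0],[0,0,0,0]])

```text
time: 26.58
tool_pos: [649.7, 174.9, 25.3]
tcp_rot: [1.955, 1.57, 0.259]
contact_force: [-0.4, -0.1, 2.9]
grip_width: 0.4
```

send_rows(moves=[[0.5,0,0,0],[0,0,0,0]])

```text
time: 26.82
tool_pos: [649.7, 174.9, 25.3]
tcp_rot: [1.958, 1.57, 0.261]
contact_force: [-2.1, -0.8, 5.2]
grip_width: 0.3
```

The floor is at 25.3 mm (home = 25) and solid. Press slightly more, retreat, hand in.

send_rows(moves=[[0.5,0,0,0],[0,0,0,0],[0,0,0,0]])

```text
time: 27.2
tool_pos: [649.7, 174.9, 25.3]
tcp_rot: [1.844, 1.57, 0.147]
contact_force: [-3.7, -1.2, 8.5]
grip_width: 0.6
```

send_rows(moves=[[-2,0,0,0],[-10,0,0,0],[-20,0,0,0],[-30,0,0,0],[-40,0,0,0],[-20,0,0,0],[0,0,0,0],[0,0,0,0]])

```text
time: 28.2
tool_pos: [649.0, 174.8, 144.9]
tcp_rot: [-1.342, 1.569, -3.039]
contact_force: [-0.0, 0.3, 0.1]
grip_width: 0.4
```

```bash
python3 - <<'E'
from h import *
from plant import close_job
o=get_obs(); print(o['tool_pos'],o['contact_force'],o['time']); print(close_job())
E
```

```text
[649.00020062 174.80899363 144.89938758] [-0.02142364  0.32775484  0.09571715] 28.2
the job is handed in; nothing more can be done
None
```

The tray is back in the stand's recess, pressed fully home and let go. I handed the job in at 28.2 s; no verdict was reported.

- **Placing:** I picked the tray up by its upright grip and set it on the deck between the rails, where I felt contact of about 7 N.
- **Sliding:** I slid it under the hood until it touched the back stop with about 6 N. I backed off about 2 mm to centre it in the recess, then lowered it onto the seat plate.
- **Pressing home:** I pressed it 8 mm below the deck contact height with about 12 N, then released it.

**Last checks:**
- A close picture after release showed the rim flush with the deck and the tray front under the hood.
- A shut-finger probe then found the tray floor solid at 25.3 mm, where home is 25 mm, and it did not give at up to about 9 N.
- The arm is clear with zero force.

**Not checked or not in agreement:**
- The stand's own origin was never measured, so the tray's x is known only relative to the recess. It is centred there to about 2 mm.
- The top camera put the stand's midline 2–4 mm away from the wrist camera's value. I used the wrist value and met no side force from the rails.
- I did not measure the bystanders again afterwards. No unexpected contact was felt at any point.

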